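Close the centring chuck on a bowl

TASK

The upside-down terracotta bowl on the throwing wheel has to be gripped for trimming: with a fingertip, push sideways against one of the three blue arms of the centring chuck and so turn its top plate clockwise, seen from above, until all three black pads close snugly on the bowl and centre it, without squeezing it hard. Only push: do not pinch an arm between the fingers, and do not touch or lift the bowl yourself. Then take the finger away, leaving the chuck closed and the tools and pots around it undisturbed.

Things in the scene. Friction and masses are not known exactly. Their poses are not given: they have to be found in the camera images.
- chuck (a joint): turn of the chuck's top plate, rad. 0 is fully open; grows CLOCKWISE seen from above, each rad moving all three pads 30 mm inwards. They meet the centred bowl at 0.83; 0.87 to 1.00 is a snug grip, above 1.08 the bowl is squeezed too hard. The plate stays where it is left; turning it takes about 6 N of sideways push at 140 mm from the axis, at 0.83 it jumps by 2 N and then grows about 40 N per rad.
- chuck_axis (a point): the chuck's upright axis, at the flat top surface of its dark grey round plate (310 mm across), 190 mm above the table. The chuck is clamped on the head of a white tabletop throwing wheel, whose spindle stays locked; the position of the wheel changes.
- arm1 (a point): top centre of a chuck arm, 140 mm from the axis and 24 mm above the plate. Each arm is a straight blue guide lying radially on the plate, 104 to 154 mm from the axis, 42 mm wide over its two rails, 24 mm tall, with upright side faces. The three arms are alike, 120 deg apart, and turn with the plate; any of them may be pushed.
- arm2 (a point): the same point on the second arm (see arm1).
- arm3 (a point): the same point on the third arm (see arm1).
- push_rails: the three rails that form the anticlockwise sides of the arms: pushing on their outer faces turns the plate clockwise and closes the chuck. Origin on the chuck's axis at the plate's top; each outer face is 21 mm beside its arm's centre line.
- back_rails: the three rails that form the clockwise sides of the arms, the opposite side faces (same origin).
- pad1: one of three smooth black plastic pads with an orange band: an upright post 18 mm across, standing 1 to 27 mm above the plate on the inner end of the aluminium jaw bar that slides in arm 1. Inner face 85 mm from the axis at joint 0. Sprung outwards: yields above 3 N, then 1 mm per 2 N. Origin on the post's axis, at the plate's top.
- pad2: the same pad at arm 2.
- pad3: the same pad at arm 3.
- bowl: terracotta bowl, stiff, lying mouth down loose on the middle of the plate, up to 7 mm off centre: 120 mm across the rim, 45 mm tall to the foot ring on top, 0.25 to 0.5 kg. Origin at the centre of the rim plane, z up.
- wheel: the tabletop wheel, fixed: white housing 360 mm deep (its x) by 440 mm (its y), deck 130 mm above the table. Origin on the table under the spindle; the housing reaches 180 mm to both sides in x, 160 mm to -y and 280 mm to +y, where the tool deck is.
- tool_cup: bystander: white cup, 64 mm across, 75 mm tall, on the wheel's deck. Origin under its middle.
- loop_tool: bystander: trimming tool with wooden handle and steel loop, 150 mm long, lying on the wheel's deck.
- wood_rib: bystander: flat wooden rib 100 x 45 x 6 mm, lying on the wheel's deck.
- vase1: bystander: dark green bottle vase, 76 mm across, 160 mm tall, on the table. Origin under its middle.
- vase2: bystander: a second dark green vase like vase1.
- mug: bystander: white mug, 84 mm across, 90 mm tall, on the table.
- pot: bystander: terracotta pot, 116 mm across, 100 mm tall, on the table.
Mind the look-alikes: they are no part of the job. Leave any red look-alike of the bowl alone.

How it is judged:
By the outcome, as a careful person would: the job done as asked, in the order asked, and still so for the second after the job is handed in, with the robot touching nothing.
It also fails if it takes over 38 s, if anything falls off the work surface, if the arm or the gripper's body presses on something with over 40 N, if the wrist force passes 120 N, or if a joint passes its speed limit or range.

ROBOT

A 6-joint arm with a two-finger parallel gripper is mounted at the origin on the work surface. World frame = base frame: x ahead of the robot, y to its left, z up, the work surface at z = 0. Lengths are in m, angles in degrees, forces in N, time in s.
With the tool pointing down it reaches from about 0.375 to 0.75 m from the base axis. Payload 9 kg.
Tool frame: the origin (TCP) lies where the fingers leave the gripper's body, on its centre line; the fingertips stand 73 mm ahead of it and the grasp point (between the pads) lies 54 mm ahead of it (robot.tip_reach is the distance from the TCP to the fingertips, in m); z points along the fingers, y is the line along which they close (so a half turn about z gives the same grasp; the last joint's range is limited). The gripper opens to 85 mm and grips with 20 to 120 N. Pads are 22 mm wide; open, the fingers measure 114 mm over their backs; the gripper's body (76 mm by 85 mm) begins 54 mm behind the grasp point. The pads swing forward as they close: fully open they stand 13 mm farther back than shut.
Start: joints at [-77.275, 5.964, 5.575, 89.605, 0, 77.527], TCP at [0.255, -0.543, 0.304] pointing down, gripper open.
Joint ranges: [-171.21, 171.21], [-48.23, 106.86], [-62.78, 66.21], [-105.2, 120.99], [-86.42, 89.51], [-180, 180]. Speed limits (degrees/s): [127.2, 127.2, 147.25, 180, 180, 180].

INTERFACE

Orientations are given as [roll, pitch, yaw] about the fixed x, y, z axes, in that order (R = Rz(yaw) Ry(pitch) Rx(roll)).
In Python, from plant import robot gives the robot as it stands. Calls block until the motion is done:
- robot.move_pose(position, orientation): joint-space move of the TCP to a pose.
- robot.line_to(position, vel=0.15, rotation=None, guard=None): straight line of the TCP; rotation=None keeps the orientation; vel is the mean speed in m/s. With guard (N) it stops when the force on the tool has changed by that much, and returns True; else False.
- robot.goto_joints(angles): joint-space move.
- robot.set_gripper(opening): finger opening in m; the grip force is fixed at half the most; returns when the fingers have stopped.
- robot.pause(seconds).
- robot.ik(position, orientation): joint angles nearest the present ones, or None.
- robot.observe(): the state.
- robot.grab_frame(name): name is "side" or "top"; returns the picture (420x560x3 uint8, blue, green, red); there is no depth.
- robot.get_calibration(name): a dict with "vertical_fov" (degrees; the focal length in pixels is half the picture's height over the tangent of half this angle, whatever the lens; pixels are square), "cx", "cy" (the principal point, pixels), "rvec" (rotation vector, rad) and "tvec" (3), from world to camera coordinates, as OpenCV has them. Camera axes: x right, y down, z forward; pixel columns grow to the right and rows downward; lengths in m; the calibration is good to about 2 mm. A picture is of the moment at which its call begins. get_calibration takes no time and is no camera call.
A pose or a line that the arm cannot do raises robot.IKError and nothing moves.
- robot.job_done(): hands the job in; it is judged then, once.
The state is a dict: "time": time; "q": joint angles; "qvel": joint speeds; "joint_torque": joint torques, N m; "tool_pos": TCP position; "tcp_rot": TCP orientation; "ft_force": force on the tool from outside, world axes, zero at the start; "torque": the same for the moment, N m; "gripper_width": finger opening in m; "gripper_force": force on a finger pad.
Only numpy, scipy, OpenCV 4.12 (cv2) and the standard library are available. Lean on these libraries where they do the work, as an engineer would, in place of code of your own. Each camera call takes 0.05 s, during which the arm holds its last target. There are 200 camera calls.

## Working session

There is one attempt and no reset: what is moved stays moved. The work goes in short steps, each a Python script; the robot and the scene stay as the last script left them, time stands still between calls to the robot, and variables do not carry over. Pictures are saved under pics/ and viewed, at most 10 in all, crops included, and the job is handed in when it is done.

```bash
ls; mkdir -p pics
python3 - <<'E'
from plant import robot
import cv2
for n in("side","top"):
    cv2.imwrite(f"pics/{n}0.png",robot.grab_frame(n)); print(robot.get_calibration(n))
print(robot.observe())
E
```

```text
pics
{'vertical_fov': 46.29673647688552, 'cx': 274.7138923387094, 'cy': 211.66765991855686, 'rvec': array([ 2.09936715, -0.16349978,  0.10653762]), 'tvec': array([-0.52602365,  0.16918113,  1.47945745])}
{'vertical_fov': 43.93822861488135, 'cx': 286.4822625494623, 'cy': 208.13095728038874, 'rvec': array([ 2.16950707, -2.11918382,  0.17887586]), 'tvec': array([0.00708196, 0.52601494, 1.85954042])}
{'time': 0.1, 'q': array([-7.72776136e+01,  5.99500967e+00,  5.53189473e+00,  8.96044391e+01,
       -7.38029818e-04,  7.75264960e+01]), 'qvel': array([-0.10413043, -0.08261531,  0.09239384, -0.0643125 ,  0.01235862,
       -0.12909023]), 'joint_torque': array([ 4.74853281e-03, -5.58207357e+01,  5.04719424e+01,  1.31218947e-02,
       -2.09726527e-04,  2.87096171e-06]), 'tool_pos': array([ 0.25538497, -0.54270226,  0.3032056 ]), 'tcp_rot': array([-1.79933881e+02, -1.38702561e-02,  2.51958829e+01]), 'ft_force': array([ 0.14016834, -0.66982881, -0.16852691]), 'torque': array([ 0.01543957, -0.0278395 ,  0.00329141]), 'gripper_force': 0.0, 'gripper_width': 0.08545504868379065}
```

View pics/side0.png

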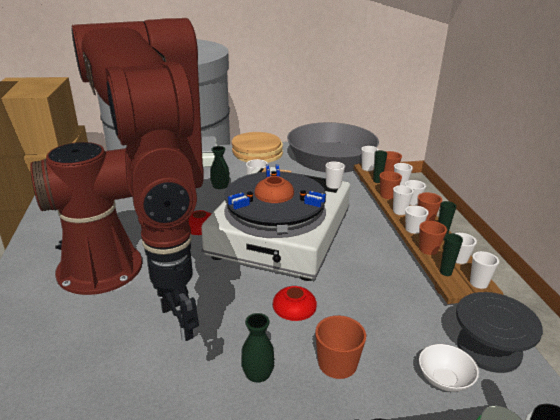

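View pics/top0.png

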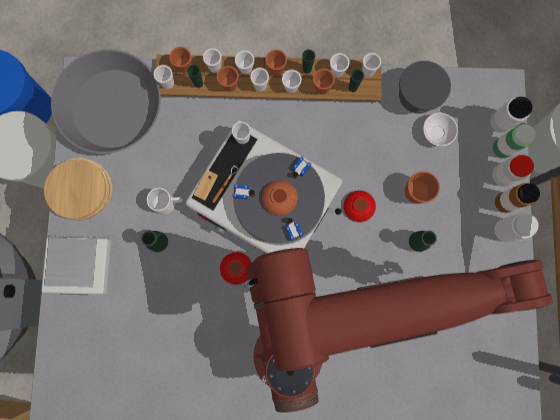

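```bash
cat > h.py <<'E'
import numpy as np, cv2
from plant import robot
def cam(n):
    c=robot.get_calibration(n); f=210/np.tan(np.radians(c["vertical_fov"]/2))
    K=np.array([[f,0,c["cx"]],[0,f,c["cy"]],[0,0,1]]); R=cv2.Rodrigues(c["rvec"])[0]; return K,R,np.asarray(c["tvec"]).ravel()
def toplane(n,uv,z):
    K,R,t=cam(n); uv=np.atleast_2d(uv).astype(float)
    d=(R.T@np.linalg.inv(K)@np.c_[uv,np.ones(len(uv))].T).T; o=-R.T@t
    return (o+d*((z-o[2])/d[:,2])[:,None])[:,:2]
def topix(n,P):
    K,R,t=cam(n); p=(K@(R@np.atleast_2d(P).T+t[:,None])).T; return p[:,:2]/p[:,2:]
def arms(im):
    "axis and arm angles from the blue guides in the top view"
    h=cv2.cvtColor(im,cv2.COLOR_BGR2HSV); m=cv2.inRange(h,(105,120,50),(125,255,255))
    m[:140]=0;m[260:]=0;m[:,:220]=0;m[:,330:]=0
    m=cv2.morphologyEx(m,cv2.MORPH_CLOSE,np.ones((7,7)))
    cs=sorted(cv2.findContours(m,0,1)[0],key=cv2.contourArea)[-3:]
    px=[]
    for c in cs:
        r=cv2.minAreaRect(c); px.append(r[0]); print("arm px",np.round(r[0],1),np.round(r[1],1),round(r[2]),cv2.contourArea(c))
    P=toplane("top",px,0.212); return P
E
python3 - <<'E'
from h import *
im=cv2.imread("pics/top0.png"); P=arms(im); print(P)
c=P.mean(0); print("axis",c,np.linalg.norm(P-c,axis=1),np.degrees(np.arctan2(*(P-c).T[::-1])))
h=cv2.cvtColor(im,cv2.COLOR_BGR2HSV)
m=cv2.inRange(h,(5,120,60),(14,255,255)); m[:160]=0;m[240:]=0;m[:,:255]=0;m[:,310:]=0
k=max(cv2.findContours(m,0,1)[0],key=cv2.contourArea); u,r=cv2.minEnclosingCircle(k); print("bowl",u,r,toplane("top",u,.19),toplane("top",u,.215))
print(toplane("top",[[360,206],[236,268],[241,132],[155,241]],.0))
cv2.imwrite("pics/crop.png",cv2.resize(im[110:270,180:390],None,fx=3.5,fy=3.5,interpolation=cv2.INTER_CUBIC))
E
```

```text
arm px [240.5 191.1] [14.4 13.4] 6 78.5
arm px [301.3 165.9] [13.2 15. ] 37 143.0
arm px [293.9 230.9] [15.2 13.1] 67 154.5
[[ 0.55238386  0.17518297]
 [ 0.64376172 -0.02588936]
 [ 0.42342554 -0.0054951 ]]
axis [0.53985704 0.04793283] [0.12786523 0.1274594  0.12810479] [  84.37777478  -35.39303208 -155.35061676]
bowl (279.39678955078125, 197.4187774658203) 17.72962188720703 [[0.53817942 0.04535626]] [[0.53371141 0.04520403]]
[[ 0.5469798  -0.2556231 ]
 [ 0.30588657  0.19883844]
 [ 0.82194286  0.19920012]
 [ 0.39785096  0.50052535]]
```

View pics/crop.png

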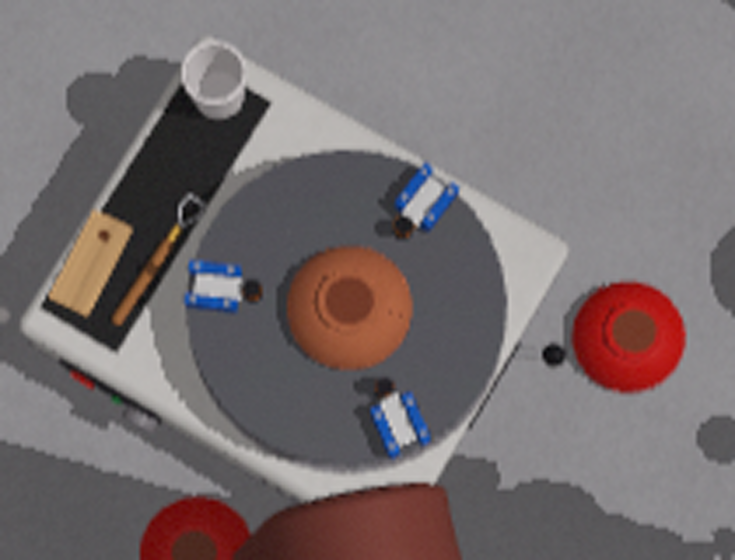

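```bash
cat >> h.py <<'E'
C=np.array([.540,.048]); 
def pose(th,d,z,r=.135):
    "TCP pose beside the arm at angle th (deg), d m anticlockwise of its centre line"
    t=np.radians(th); e=np.array([np.cos(t),np.sin(t)]); n=np.array([-e[1],e[0]])
    yaw=(th-90+180)%360-180
    return np.r_[C+r*e+d*n,z],[180,0,yaw]
def tang(th):
    t=np.radians(th); return np.array([-np.sin(t),np.cos(t),0])@robot.observe()["ft_force"]
E
python3 - <<'E'
from h import *
x=np.array([[253,291],[401,228],[384,386]]); u=(x+.5)/3.5-.5+[180,110]
P=toplane("top",u,.217)-C; print("pads",np.linalg.norm(P,axis=1),np.degrees(np.arctan2(P[:,1],P[:,0])))
print(robot.tip_reach)
robot.set_gripper(0.0); print(robot.tip_reach,robot.observe()["gripper_width"])
for th in(-35.4,-60,-92):
    p,o=pose(th,.033,.276); print(p,o,robot.ik(p,o))
p,o=pose(-35.4,.047,.36); robot.move_pose(p,o)
p,o=pose(-35.4,.047,.276); robot.line_to(p)
ob=robot.observe(); print(ob["time"],ob["tool_pos"],ob["ft_force"],ob["q"])
for n in("side","top"):
    im=robot.grab_frame(n); cv2.imwrite(f"pics/{n}1.png",im)
cr=[cv2.imread("pics/side1.png")[140:260,190:370],cv2.imread("pics/top1.png")[130:250,210:390]]
cv2.imwrite("pics/pre.png",cv2.resize(np.hstack(cr),None,fx=2.2,fy=2.2,interpolation=cv2.INTER_CUBIC))
E
```

```text
pads [0.0890464  0.08742632 0.08944515] [  85.66396751  -35.23297322 -155.21251623]
0.0726
0.0726 -2.834075592889782e-05
[ 0.66915853 -0.00330374  0.276     ] [180, 0, -125.4] [-11.45013227  18.12522806  16.38145153  88.25622348   0.
 -66.05013227]
[ 0.63607884 -0.05241343  0.276     ] [180, 0, -150] [-16.42654164  12.4939237    9.84222702  87.34830332   0.
 -46.42654164]
[ 0.56826847 -0.08806945  0.276     ] [180, 0, 178] [-21.83421626   1.36316566  -2.10702621  86.52980813   0.
 -19.83421626]
4.0417 [0.67749044 0.00787595 0.27715565] [-0.13190305 -0.63520449  0.53189813] [-1.03620685e+01  1.96177715e+01  1.82890891e+01  8.86029704e+01
  1.56851850e-03 -6.49417224e+01]
```

View pics/pre.png

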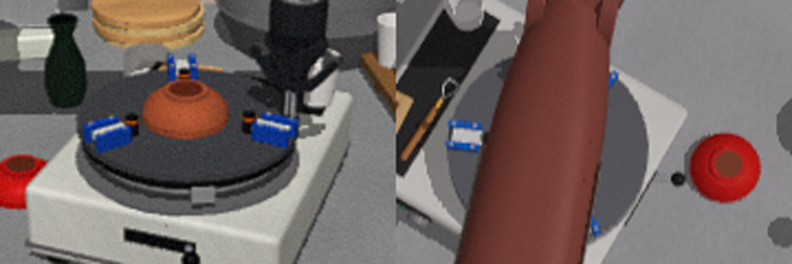

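Run:
```python
from h import *
th=-35.4; z=.276; f0=tang(th)
p,o=pose(th,.022,z); hit=robot.line_to(p,vel=.04,guard=3)
x=robot.observe()["tool_pos"][:2]-C; n=np.array([-np.sin(np.radians(th)),np.cos(np.radians(th))])
d=x@n; print("hit",hit,"d",d,"f",tang(th)-f0,robot.observe()["ft_force"])
if hit:
    a=th
    while a>th-27:
        a-=3; p,o=pose(a,d,z); robot.line_to(p,vel=.06,rotation=o); ob=robot.observe()
        print(round(a-th,1),np.round(tang(a),2),np.round(ob["ft_force"],1),round(ob["time"],2))
cv2.imwrite("pics/side2.png",robot.grab_frame("side")); cv2.imwrite("pics/top2.png",robot.grab_frame("top"))
```

```text
hit True d 0.030371610013476186 f 0.22903063739779383 [-0.65964234  0.69600906  0.37098585]
-3.0 0.39 [ 0.1  0.4 -0.2] 4.89
-6.0 2.87 [ 2.4  1.7 -0.8] 5.16
-9.0 1.71 [ 1.2  1.2 -1.6] 5.42
-12.0 1.4 [ 1.5  0.4 -1. ] 5.69
-15.0 1.3 [ 1.2  0.6 -0.4] 5.96
-18.0 0.6 [ 0.9 -0.2 -0.4] 6.22
-21.0 2.18 [ 1.7  1.3 -0.1] 6.49
-24.0 1.45 [ 1.5  0.4 -1.1] 6.76
-27.0 1.36 [1.5 0.  0.5] 7.03
```

Run:
```python
from h import *
a=cv2.imread("pics/side2.png")[140:260,200:350]; b=cv2.imread("pics/top2.png")[130:250,210:360]
cv2.imwrite("pics/mid.png",cv2.resize(np.hstack([a,b]),None,fx=2.6,fy=2.6,interpolation=cv2.INTER_CUBIC))
im=cv2.imread("pics/top2.png"); P=arms(im)-C; print(np.linalg.norm(P,axis=1),np.degrees(np.arctan2(P[:,1],P[:,0])))
h=cv2.cvtColor(cv2.imread("pics/side2.png"),cv2.COLOR_BGR2HSV)
m=cv2.inRange(h,(105,120,50),(125,255,255));m[:150]=0;m[230:]=0;m[:,:200]=0;m[:,350:]=0
m=cv2.morphologyEx(m,cv2.MORPH_CLOSE,np.ones((7,7)))
for c in cv2.findContours(m,0,1)[0]:
    if cv2.contourArea(c)>20:
        u=cv2.minAreaRect(c)[0]; P=toplane("side",u,.205)[0]-C; print("side",u,np.hypot(*P),np.degrees(np.arctan2(P[1],P[0])))
```

```text
arm px [247.1 174.6] [15.6 13.5] 36 153.5
[0.12754774] [57.23436575]
side (302.1538391113281, 206.76919555664062) 0.13521710413311763 -64.58334344202302
side (232.33824157714844, 190.89706420898438) 0.12999660735674037 179.26849181190337
side (290.5384521484375, 172.6923065185547) 0.11953879453190858 56.11549569774218
```

View pics/mid.png

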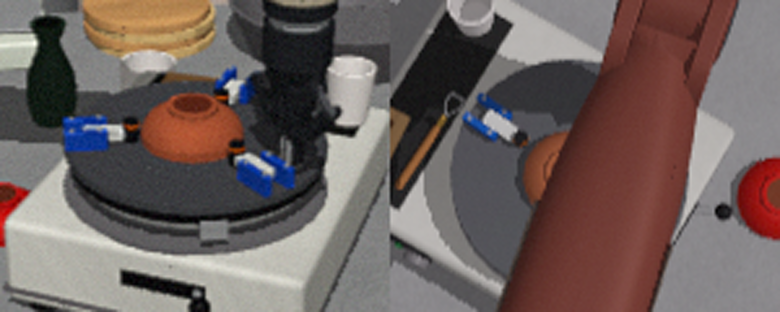

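```bash
cat >> h.py <<'E'
def go(T,vel,guard=None,d=.0304):
    a=-35.4+T; p,o=pose(a,d,.276); h=robot.line_to(p,vel=vel,rotation=o,guard=guard); ob=robot.observe()
    x=ob["tool_pos"][:2]-C; r=np.hypot(*x); al=np.degrees(np.arctan2(x[1],x[0])-np.arctan2(d,.135))
    print("target",T,"hit",h,"turn",round(al+35.4,2),"r",round(r,4),"tang",np.round(tang(a),2),np.round(ob["ft_force"],1),round(ob["time"],2)); return h
E
python3 - <<'E'
from h import *
u=(np.array([[260.4,183.5]])); P=toplane("top",u,.217)-C; print("padA r",np.linalg.norm(P))
go(-32,.02,5); go(-32,.02,7); go(-36.5,.02,7); go(-36.5,.02,9)
cv2.imwrite("pics/side3.png",robot.grab_frame("side")); cv2.imwrite("pics/top3.png",robot.grab_frame("top"))
im=cv2.imread("pics/top3.png"); P=arms(im)-C; print(np.linalg.norm(P,axis=1),np.degrees(np.arctan2(P[:,1],P[:,0])))
cv2.imwrite("pics/mid3.png",cv2.resize(im[145:235,220:320],None,fx=6,fy=6,interpolation=cv2.INTER_CUBIC))
E
```

```text
padA r 0.0728690691370901
target -32 hit True turn -27.16 r 0.1383 tang 0.83 [0.8 0.3 1.2] 7.36
target -32 hit False turn -31.84 r 0.1382 tang 5.14 [ 4.6  2.2 -2.6] 8.1
target -36.5 hit False turn -36.4 r 0.1383 tang 4.98 [ 4.6  1.9 -3.9] 8.79
target -36.5 hit False turn -36.39 r 0.1383 tang 5.62 [ 5.4  1.6 -3.4] 9.04
arm px [251.3 169.8] [15.6 13.4] 45 146.5
[0.12748882] [47.46997755]
```

View pics/mid3.png

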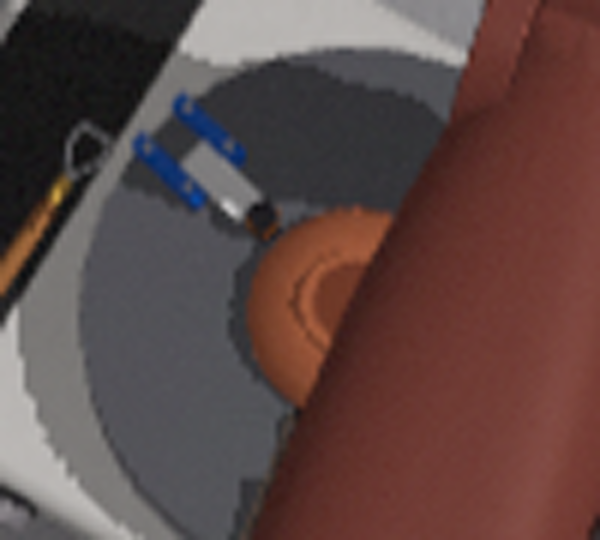

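Run:
```python
from h import *
u=(np.array([[263.4,180.4]])); P=toplane("top",u,.217)-C; print("padA r",np.linalg.norm(P))
f=[]
for T in(-37.4,-38.4,-39.4,-40.4,-41.4,-42.4):
    go(T,.02,14); 
    v=[]
    for k in range(5): robot.pause(.03); v.append(tang(-35.4+T))
    print("   held",np.round(np.mean(v),2)); 
    if np.mean(v)>10.5: break
```

```text
padA r 0.07187752236109825
target -37.4 hit False turn -37.32 r 0.1383 tang 5.25 [ 4.9  1.9 -2.9] 9.4
   held 5.1
target -38.4 hit False turn -38.34 r 0.1383 tang 4.58 [ 4.3  1.5 -4.4] 9.83
   held 5.38
target -39.4 hit False turn -39.37 r 0.1383 tang 5.41 [ 5.2  1.4 -3.6] 10.27
   held 5.2
target -40.4 hit False turn -40.4 r 0.1384 tang 5.34 [ 5.1  1.6 -3.3] 10.7
   held 5.2
target -41.4 hit False turn -41.35 r 0.1384 tang 5.59 [ 5.5  1.2 -4.2] 11.13
   held 5.41
target -42.4 hit False turn -42.31 r 0.1384 tang 7.03 [ 6.7  2.  -5. ] 11.57
   held 6.16
```

Run:
```python
from h import *
for T in(-43.4,-44.4,-45.4,-46.4,-47.4,-48.4):
    go(T,.02,14); 
    v=[]
    for k in range(5): robot.pause(.03); v.append(tang(-35.4+T))
    print("   held",np.round(np.mean(v),2)); 
    if np.mean(v)>10: break
cv2.imwrite("pics/side4.png",robot.grab_frame("side")); im=robot.grab_frame("top");cv2.imwrite("pics/top4.png",im)
P=arms(im)-C; print(np.linalg.norm(P,axis=1),np.degrees(np.arctan2(P[:,1],P[:,0])))
```

```text
target -43.4 hit False turn -43.25 r 0.1384 tang 7.59 [ 7.3  2.2 -5.9] 12.0
   held 7.35
target -44.4 hit False turn -44.22 r 0.1384 tang 8.46 [ 8.2  2.1 -5.4] 12.43
   held 7.92
target -45.4 hit False turn -45.19 r 0.1385 tang 8.21 [ 7.9  2.6 -6.4] 12.87
   held 8.75
target -46.4 hit False turn -46.15 r 0.1385 tang 9.13 [ 8.9  2.1 -6.8] 13.3
   held 8.94
target -47.4 hit False turn -47.1 r 0.1385 tang 10.05 [ 9.7  3.3 -5.4] 13.73
   held 9.6
target -48.4 hit False turn -48.07 r 0.1385 tang 11.4 [11.2  2.6 -7.1] 14.17
   held 10.18
arm px [260.7 229.6] [10.7 15.7] 27 115.5
arm px [257.2 164.8] [15.5 12.8] 56 150.5
[0.12793713 0.12753127] [153.96313105  35.70532202]
```

Run:
```python
from h import *
a=-35.4-48.4
p,o=pose(a,.05,.276); robot.line_to(p,vel=.05); p[2]=.40; robot.line_to(p,vel=.15)
robot.goto_joints([-77.275,5.964,5.575,89.605,0,-20])
ob=robot.observe(); print(ob["time"],ob["ft_force"])
im=robot.grab_frame("top"); cv2.imwrite("pics/top5.png",im); P=arms(im); c=P.mean(0); print(c,np.degrees(np.arctan2(*(P-c).T[::-1])))
s=robot.grab_frame("side")
cv2.imwrite("pics/fin.png",np.hstack([cv2.resize(im[120:250,190:340],(400,347),interpolation=2),cv2.resize(s[140:270,200:350],(400,347),interpolation=2)]))
```

```text
18.0583 [ 0.21688753 -0.34766706  0.0100141 ]
arm px [256.3 165.6] [15.8 13. ] 53 147.0
arm px [262.9 230.7] [13.4 16.1] 24 161.5
arm px [316.5 191.8] [13.6 14.2] 84 163.0
[0.53961369 0.04800721] [ 37.38310022 157.49014423 -82.44437003]
```

View pics/fin.png

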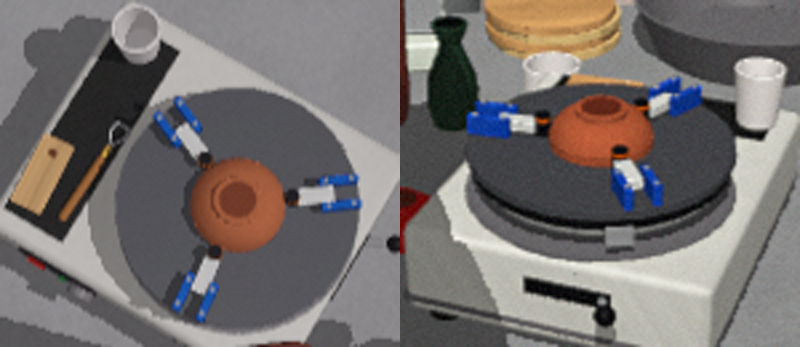

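Run:
```python
from h import *
def pads(f,angs,r0):
    im=cv2.imread(f); v=im.max(2).astype(float); out=[]
    for a in angs:
        t=np.radians(a); e=np.array([np.cos(t),np.sin(t)]); n=np.array([-e[1],e[0]])
        rs=np.arange(r0-.016,r0+.012,.0005); ws=np.arange(-.009,.0091,.0005)
        P=np.array([np.r_[C+r*e+w*n,.217] for r in rs for w in ws]); uv=topix("top",P).astype(np.float32)
        g=cv2.remap(v.astype(np.float32),uv[:,0].reshape(len(rs),-1),uv[:,1].reshape(len(rs),-1),1)
        m=np.clip(75-g,0,None)*(g<75); out.append((m.sum(1)@rs/m.sum(), g.min()))
    return np.round(out,4)
print(pads("pics/top0.png",[84.4,-35.4,-155.35],.090)); print(pads("pics/top5.png",[37.4,-82.4,157.5],.069))
```

```text
[[ 0.0909 32.125 ]
 [ 0.0881 29.4375]
 [ 0.0891 35.0312]]
[[ 0.0687 31.    ]
 [ 0.0677 27.4961]
 [ 0.0679 33.125 ]]
```

```bash
python3 -c "
from plant import robot
print(robot.job_done())"
```

```text
the job is handed in; nothing more can be done
None
```

I turned the chuck clockwise by about 47° with one closed fingertip, to an estimated 0.89–0.94 rad (snug is 0.87–1.00), and handed the job in: all three pads are on the centred bowl, the finger is clear, and the tools and pots in the final view look undisturbed.

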